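# Trace the open joint of a sign panel with the seam stylus

## Robot

A 6-joint arm with a two-finger parallel gripper is mounted at the origin on the work surface. World frame = base frame: x ahead of the robot, y to its left, z up, the work surface at z = 0. Lengths are in m, angles in degrees, forces in N, time in s.
With the tool pointing down it reaches from about 0.35 to 0.875 m from the base axis. Payload 4.2 kg.
Tool frame: the origin (TCP) lies at the very end of the fingers, on their centre line; the grasp point (between the pads) lies 19 mm behind it; z points along the fingers, y is the line along which they close (so a half turn about z gives the same grasp; the last joint's range is limited). The gripper opens to 85 mm and grips with 20 to 120 N. Pads are 22 mm wide; open, the fingers measure 114 mm over their backs; the gripper's body (76 mm by 85 mm) begins 54 mm behind the grasp point. The pads swing forward as they close: fully open they stand 13 mm farther back than shut.
Start: joints at [79.618, 22.042, 0.453, 0, -68.411, -14.817], TCP at [0.266, 0.566, 0.231] pointing down, gripper open.
Joint ranges: [-179.83, 179.83], [-69.29, 118.12], [-61.27, 80.66], [-181.25, 117.63], [-171.15, -9.14], [-177.46, 177.46]. Speed limits (degrees/s): [159.86, 159.86, 180, 180, 180, 180].

## Interface

Orientations are given as [roll, pitch, yaw] about the fixed x, y, z axes, in that order (R = Rz(yaw) Ry(pitch) Rx(roll)).
In Python, from station import readout, optics, env gives the robot as it stands.
- The arm moves only by the tool jog_arm, never from a script. Its argument "plan" is a list of rows, each a list of 3 entries, a list of its own where there are three numbers: the shift along the world's x, y, z each as a share of 500 mm, from -1 to 1, then the turn, a rotation vector about the world's x, y, z each as a share of 0.5 rad, from -1 to 1, then the closure, from -1 (fully open) to 1 (shut). A call has 1 to 20 rows; each row is the pose to reach, as a shift and turn from the pose commanded when the call began; what a row does not reach only later rows make up. A row lasts 1/12 s, in which the tool goes at most 41.7 mm and 7.16 degrees, less where a joint would pass 70% of its speed; a pose out of reach is approached as far as the arm can. A call with a number of a shift or a turn outside -1 to 1 is refused whole. A call with a gripper value outside its range is refused whole. The fingers move at their own pace and stop on an object; "newtons" is the grip in N (left out, the last holds). Time passes only in rows, so rows that repeat a pose let the fingers close. It gives the time, the measured TCP pose, the force, the opening and the grip force at its end, in the units of the state.
- readout.sense(): the state, without advancing time (a new reading comes with each control period).
- optics.read_camera(name): name is "side" or "top" or "wrist"; returns a dict with "image" (384x512x3 uint8, red, green, blue), "depth" (384x512 float32, m along the optical axis (not along the pixel's ray), 0 where there is no reading), "vertical_fov" (degrees; the focal length in pixels is half the picture's height over the tangent of half this angle, whatever the lens; pixels are square), "cx", "cy" (the principal point, pixels), "R" (3x3) and "t" (3): a world point X has camera coordinates R X + t; the wrist camera has in their place "T_tool_cam" (4x4, takes a point from camera to tool coordinates, whose origin is the TCP and whose axes are the flange's). Camera axes: x right, y down, z forward; pixel columns grow to the right and rows downward; lengths in m; the calibration is good to about 2 mm. A picture is of the moment at which its call begins: read the wrist's pose just before it.
- env.sign_off(): hands the job in; it is judged then, once.
The state is a dict: "time_s": time; "q": joint angles; "qd": joint speeds; "joint_torque": joint torques, N m; "ee_pos": TCP position; "tool_rot": TCP orientation; "wrist_force": force on the tool from outside, world axes, zero at the start; "wrist_torque": the same for the moment, N m; "width": finger opening in m; "grip_force": force on a finger pad.
Only numpy, scipy, OpenCV 4.12 (cv2) and the standard library are available. Lean on these libraries where they do the work, as an engineer would, in place of code of your own. Each camera call takes 0.05 s, during which the arm holds its last target. There are 200 camera calls.

## Task

Before the grey sign panel is painted, check that its joint is clear: take the orange stylus out of its stand, put its tip down into the joint between the two boards at the yellow marks and, keeping it upright and down in the joint, guide it slowly (about 3 cm a second, never above 10) in one stroke to the blue marks. Then lift it straight out and put it back upright in the stand it came from, fully home on its collar, and let go.

Things in the scene. Friction and masses are not known exactly. Their poses are not given: they have to be found in the camera images.
- stylus: Orange stylus, upright, 118 mm long, about 90 g: round handle 24 mm in diameter (56 to 118 mm above the tip), collar 38 mm in diameter (50 to 56 mm), below it a steel shank 8 mm in diameter with a round tip. Origin: the end of the tip; z runs up the handle. Grip the handle from above, any yaw, 88 mm above the tip. The like blue stylus in its own stand across the panel is not the one.
- seam_start (a point): Start, at the two yellow marks beside the joint; the point lies on the floor of the joint, on its centre line. x runs along the joint to the blue marks, y across, z up. The fixed panel, 260 x 150 mm, is two grey boards on a black backing; the straight level joint between them is a channel 24 mm wide, 12 mm deep, open at its ends; floor 8 mm, boards' tops 20 mm above the table.
- seam_end (a point): End of the stroke, at the two blue marks beside the joint; the point lies on the floor of the joint, on its centre line, 200 mm from the start; same axes. The joint runs on 30 mm beyond the marks at each end.
- stand: The orange stylus's stand: a fixed wooden block 70 x 70 x 64 mm with a round upright hole in the middle of its top, 26 mm in diameter and 56 mm deep. Origin: centre of its underside. The stylus hangs in it by its collar, which rests on the block's top, so that the tip is then 14 mm above the table.

How it is judged (in metres and radians):
On the way, in this order (a step that is already met when the one before it is completed fails the run):
1. the stylus tip, held upright, is down in the joint at the yellow marks (within 15 mm) (z of stylus in the frame of seam_start between -0.006 and 0.01 m and y of stylus in the frame of seam_start between -0.012 and 0.012 m and angle between stylus's own z axis and vertical below 0.3 rad and horizontal distance between stylus and seam_start below 0.015 m), for 0.1 s.
2. the tip, still in the joint and upright, passes 50 mm from the yellow marks (z of stylus in the frame of seam_start between -0.006 and 0.01 m and y of stylus in the frame of seam_start between -0.012 and 0.012 m and angle between stylus's own z axis and vertical below 0.3 rad and x of stylus in the frame of seam_start between 0.038 and 0.062 m), for 0.05 s.
3. the tip, still in the joint and upright, passes 100 mm from the yellow marks (z of stylus in the frame of seam_start between -0.006 and 0.01 m and y of stylus in the frame of seam_start between -0.012 and 0.012 m and angle between stylus's own z axis and vertical below 0.3 rad and x of stylus in the frame of seam_start between 0.088 and 0.112 m), for 0.05 s.
4. the tip, still in the joint and upright, passes 150 mm from the yellow marks (z of stylus in the frame of seam_start between -0.006 and 0.01 m and y of stylus in the frame of seam_start between -0.012 and 0.012 m and angle between stylus's own z axis and vertical below 0.3 rad and x of stylus in the frame of seam_start between 0.138 and 0.162 m), for 0.05 s.
5. the tip, still in the joint and upright, reaches the blue marks (within 15 mm) (z of stylus in the frame of seam_start between -0.006 and 0.01 m and y of stylus in the frame of seam_start between -0.012 and 0.012 m and angle between stylus's own z axis and vertical below 0.3 rad and horizontal distance between stylus and seam_end below 0.015 m), for 0.1 s.
At the end, for the whole second after the job is handed in: The orange stylus stands at rest in its own stand: its tip within 12 mm of the hole's axis and 8 to 20 mm above the table (collar down on the block), leaning less than about 10 degrees (horizontal distance between stylus and stand below 0.012 m and z of stylus in the frame of stand between 0.008 and 0.02 m and angle between stylus's own z axis and vertical below 0.17 rad and linear speed of stylus below 0.02 m/s); the robot touches nothing.
It fails at once if the tip is lifted out of the joint part-way (more than 14 and less than 30 mm above its floor, over the stretch from 30 to 170 mm from the yellow marks) (x of stylus in the frame of seam_start between 0.03 and 0.17 m and y of stylus in the frame of seam_start between -0.03 and 0.03 m and z of stylus in the frame of seam_start between 0.014 and 0.03 m).
It fails at once if the stylus goes faster than 0.1 m/s while its tip is in the joint between the marks (x of stylus in the frame of seam_start between 0.01 and 0.19 m and y of stylus in the frame of seam_start between -0.012 and 0.012 m and z of stylus in the frame of seam_start between -0.006 and 0.01 m and linear speed of stylus above 0.1 m/s).
It also fails if it takes over 67 s, if anything falls off the work surface, if the arm or the gripper's body presses on something with over 40 N, if the wrist force passes 120 N, or if a joint passes its speed limit or range.

## Working session

There is one attempt and no reset: what is moved stays moved. The work goes in short steps, Python scripts to look and compute and a tool call to move; the robot and the scene stay as the last step left them, time stands still between calls to the robot, and variables do not carry over. Pictures are saved under pics/ and viewed, at most 10 in all, crops included, and the job is handed in when it is done.

Besides the shell and the picture viewer there is one more tool, called after ">>>" as name(argument=value, ...) on one line, values as JSON. jog_arm: Moves the arm, as the interface text tells. Its arguments: {"type":"object","properties":{"plan":{"type":"array","items":{"type":"array"}},"newtons":{"type":"number"}},"required":["plan"]}

```bash
mkdir -p pics; ls; cat > h.py <<'E'
import numpy as np, cv2
from station import readout, optics, env
def snap(name):
    s=readout.sense(); c=optics.read_camera(name)
    f=c["image"].shape[0]/2/np.tan(np.radians(c["vertical_fov"])/2); c["f"]=f
    if "R" not in c or name=="wrist":
        from scipy.spatial.transform import Rotation as Ro
        T=np.eye(4); r=np.array(s["tool_rot"],float)
        T[:3,:3]=r if r.shape==(3,3) else Ro.from_euler("xyz",r,degrees=True).as_matrix()
        T[:3,3]=s["ee_pos"]; W=T@np.array(c["T_tool_cam"]); c["R"]=W[:3,:3].T; c["t"]=-c["R"]@W[:3,3]
    return c
def ray(c,u,v,z):
    R=np.array(c["R"]);o=-R.T@np.array(c["t"]); d=R.T@np.array([(u-c["cx"])/c["f"],(v-c["cy"])/c["f"],1])
    return o+d*(z-o[2])/d[2]
def pt(c,u,v):
    R=np.array(c["R"]); d=float(c["depth"][int(round(v)),int(round(u))])
    return R.T@(d*np.array([(u-c["cx"])/c["f"],(v-c["cy"])/c["f"],1])-np.array(c["t"]))
def save(c,n): cv2.imwrite(f"pics/{n}.png",cv2.cvtColor(c["image"],cv2.COLOR_RGB2BGR))
E
python3 - <<'E'
from h import *
print(readout.sense())
for n in ("top","side"):
    c=snap(n); save(c,n+"0"); print(n,c["vertical_fov"],c["cx"],c["cy"],[k for k in c],-np.array(c["R"]).T@c["t"])
a=[cv2.imread(f"pics/{n}0.png") for n in("top","side")]
E
```

```text
pics
{'time_s': 0.0, 'q': array([ 7.96184721e+01,  2.20921826e+01,  3.77286457e-01, -2.79386630e-02,
       -6.84110584e+01, -1.48192785e+01]), 'qd': array([ 0.00143482,  0.06176681,  0.03194082, -0.00624331, -0.10258585,
       -0.03103418]), 'joint_torque': array([-3.05067770e-04, -3.92290020e+01,  1.88398343e+01,  4.18626308e+00,
       -4.61484102e-03, -1.73795005e-07]), 'ee_pos': array([0.26582873, 0.56498817, 0.23019231]), 'tool_rot': array([ 1.79871594e+02, -7.12342502e-03, -2.52111069e+01]), 'wrist_force': array([-0.52254351, -0.41399302,  0.31535705]), 'wrist_torque': array([0.02101987, 0.02525004, 0.00411123]), 'grip_force': 0.0, 'width': 0.08571923347174132}
top 45.91341012041504 258.25605856297136 193.670942430258 ['image', 'depth', 'vertical_fov', 'cx', 'cy', 'R', 't', 'f'] [0.48732806 0.01157395 1.05440464]
side 53.923237898252665 256.72248918520484 188.28617811611093 ['image', 'depth', 'vertical_fov', 'cx', 'cy', 'R', 't', 'f'] [ 0.38663212 -0.48962996  0.66878462]
```

View pics/top0.png

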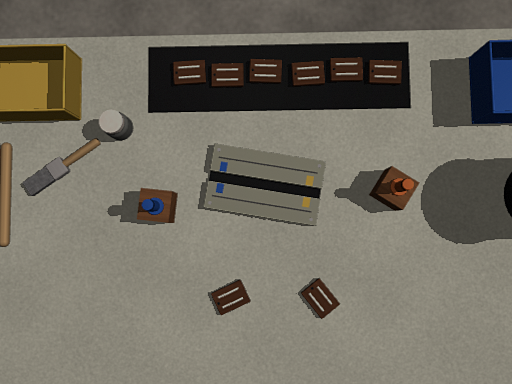

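View pics/side0.png

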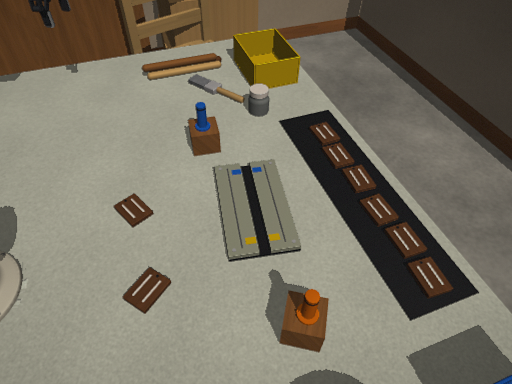

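The top view shows the orange stylus at about (400,187) in its stand, yellow marks near (308,193), blue marks near (221,178), and the blue decoy stylus at (150,206). The side view agrees: orange at (311,305), yellow marks near (262,239), blue marks near (247,171).

```bash
cat >> h.py <<'E'
HSV={"yellow":((18,110,90),(32,255,255)),"blue":((105,120,60),(125,255,255)),"orange":((4,200,90),(14,255,255)),"wood":((5,80,25),(14,199,150))}
def blobs(c,col,box,amin=8):
    m=cv2.inRange(cv2.cvtColor(c["image"],cv2.COLOR_RGB2HSV),*map(np.array,HSV[col]))
    k=np.zeros_like(m);x0,y0,x1,y1=box;k[y0:y1,x0:x1]=1
    n,l,s,ce=cv2.connectedComponentsWithStats(m*k)
    return [(ce[i],s[i],l==i) for i in range(1,n) if s[i][4]>=amin]
E
python3 - <<'E'
from h import *
np.set_printoptions(precision=4,suppress=True)
for n,pb,ob in(("top",(195,135,335,230),(360,155,425,220)),("side",(205,155,305,262),(270,280,340,352))):
    c=snap(n); print(n)
    for col in("yellow","blue"):
        B=blobs(c,col,pb)
        for ce,s,_ in B: print(col,ce,s[4],ray(c,*ce,.020),pt(c,*ce))
    for ce,s,m in blobs(c,"orange",ob):
        print("orange",ce,s)
        v,u=np.nonzero(m); P=np.array([pt(c,a,b) for a,b in zip(u,v)])
        for lo,hi in((.06,.076),(.126,.14)):
            q=P[(P[:,2]>lo)&(P[:,2]<hi)]; print(lo,len(q),q.mean(0),q.min(0),q.max(0))
    # stand top by depth
    x0,y0,x1,y1=ob
    g=[(u,v) for v in range(y0,y1) for u in range(x0,x1)]
    P=np.array([pt(c,*a) for a in g]); k=(P[:,2]>.058)&(P[:,2]<.078)
    q=P[k]; r=cv2.minAreaRect((q[:,:2]*1000).astype(np.float32)); print("stand",k.sum(),np.median(q[:,2]),r)
E
```

```text
top
yellow [309.4265 180.1324] 68 [ 0.5927 -0.0879  0.02  ] [ 0.5926 -0.0877  0.0215]
yellow [305.7681 201.6812] 69 [ 0.5435 -0.0785  0.02  ] [ 0.5436 -0.0788  0.0171]
blue [223.1379 166.1379] 58 [0.6279 0.1097 0.02  ] [0.6278 0.1097 0.0203]
blue [219.5 187.5] 64 [0.5786 0.1184 0.02  ] [0.5787 0.1185 0.0194]
stand 866 0.06465249523199043 ((569.9937133789062, -274.04376220703125), (70.64601135253906, 70.69990539550781), 57.52758026123047)
side
yellow [273.9744 236.6795] 78 [ 0.59   -0.0877  0.02  ] [ 0.5898 -0.088   0.0206]
yellow [250.3038 240.2152] 79 [ 0.5408 -0.0791  0.02  ] [ 0.541  -0.0788  0.0194]
blue [256.4286 169.119 ] 42 [0.6253 0.109  0.02  ] [0.6253 0.1091 0.0199]
blue [235.9756 171.561 ] 41 [0.5761 0.1178 0.02  ] [0.5763 0.1184 0.0193]
orange [312.1714 296.4457] [305 289  16  16 175]
0.06 1 [ 0.6035 -0.2566  0.062 ] [ 0.6035 -0.2566  0.062 ] [ 0.6035 -0.2566  0.062 ]
0.126 170 [ 0.5679 -0.2779  0.1307] [ 0.5577 -0.2883  0.1271] [ 0.5792 -0.2663  0.1331]
orange [307.8922 314.6766] [296 304  23  21 334]
0.06 203 [ 0.5643 -0.2828  0.069 ] [ 0.5501 -0.2955  0.0631] [ 0.587  -0.2601  0.076 ]<stdin>:12: RuntimeWarning: Mean of empty slice.
  ret = um.true_divide(
Traceback (most recent call last):
ValueError: zero-size array to reduction operation minimum which has no identity
```

>>> jog_arm(plan=[[[0.08,-0.08,0],[0,0,0],-1],[[0.1,-0.15,0],[0,0,0],-1],[[0.12,-0.23,0],[0,0,0],-1],[[0.15,-0.31,0],[0,0,0],-1],[[0.18,-0.39,0],[0,0,0],-1],[[0.2,-0.47,0],[0,0,0],-1],[[0.23,-0.55,0],[0,0,0],-1],[[0.26,-0.63,0],[0,0,0],-1],[[0.29,-0.71,0],[0,0,0],-1],[[0.32,-0.79,0],[0,0,0],-1],[[0.34,-0.84,0],[0,0,0],-1]], newtons=50)

```text
time_s: 1.12
ee_pos: [0.4361, 0.1434, 0.2316]
tool_rot: [-180.0, -0.0, -25.2]
wrist_force: [1.1, 1.7, -0.2]
width: 0.0855
grip_force: 0.0
```

>>> jog_arm(plan=[[[0.02,-0.07,0.02],[0,0,0],-1],[[0.05,-0.15,0.02],[0,0,0],-1],[[0.07,-0.23,0.02],[0,0,0],-1],[[0.1,-0.31,0.02],[0,0,0],-1],[[0.12,-0.39,0.02],[0,0,0],-1],[[0.15,-0.47,0.02],[0,0,0],-1],[[0.17,-0.55,0.02],[0,0,0],-1],[[0.2,-0.63,0.02],[0,0,0],-1],[[0.22,-0.71,0.02],[0,0,0],-1],[[0.25,-0.78,0.02],[0,0,0],-1],[[0.265,-0.82,0.02],[0,0,0],-1],[[0.265,-0.835,0.02],[0,0,0],-1],[[0.265,-0.835,0.02],[0,0,0],-1],[[0.265,-0.835,0.02],[0,0,0],-1]])

```text
time_s: 2.28
ee_pos: [0.568, -0.2716, 0.2408]
tool_rot: [-180.0, 0.1, -25.2]
wrist_force: [-0.8, -0.5, -0.7]
width: 0.0854
grip_force: 0.0
```

```bash
python3 - <<'E'
from h import *
np.set_printoptions(precision=4,suppress=True)
s=readout.sense(); print(s["ee_pos"],s["tool_rot"],s["q"])
c=snap("wrist"); save(c,"w1")
print(np.array(c["T_tool_cam"]))
for ce,s,m in blobs(c,"orange",(0,0,512,384),60):
    print(ce,s,ray(c,*ce,.132),pt(c,*ce))
E
```

```text
[ 0.568  -0.2716  0.2408] [-179.9918    0.0715  -25.2304] [-10.8677  22.1892   2.0744  -0.0273 -69.9524  75.6467]
[[-0.001  -0.9573 -0.2891  0.0721]
 [ 1.     -0.0008 -0.0006  0.0003]
 [ 0.0004 -0.2891  0.9573 -0.1426]
 [ 0.      0.      0.      1.    ]]
[258.3924 166.1772] [244 158  30  21 237] [ 0.5837 -0.2799  0.132 ] [ 0.5791 -0.2777  0.1085]
[260.5156 178.0625] [249 170  29  26  64] [ 0.5735 -0.2771  0.132 ] [ 0.5738 -0.2772  0.1331]
```

View pics/w1.png

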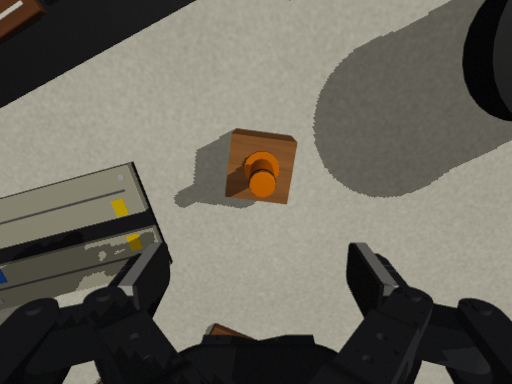

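The wrist view shows the stylus's handle top at about (262,182), its collar at (262,165) and the stand's top around (262,165). The stylus is upright in the stand; yellow marks are at (120,208) and (135,242).

```bash
python3 - <<'E'
from h import *
np.set_printoptions(precision=4,suppress=True)
c=snap("wrist"); R=np.array(c["R"])
v,u=np.mgrid[110:225,200:320]; d=c["depth"][v,u]
P=(np.stack([(u-c["cx"])/c["f"]*d,(v-c["cy"])/c["f"]*d,d],-1)-np.array(c["t"])).reshape(-1,3)@R
for n,lo,hi in(("handle",.127,.138),("collar",.067,.074),("stand",.058,.0665)):
    q=P[(P[:,2]>lo)&(P[:,2]<hi)]; (ctr,r)=cv2.minEnclosingCircle((q[:,:2]*1000).astype(np.float32))
    print(n,len(q),np.median(q,0),ctr,r,cv2.minAreaRect((q[:,:2]*1000).astype(np.float32)))
for ce,s,m in blobs(c,"yellow",(80,170,180,270)): print("yellow",ce,s[4],ray(c,*ce,.020))
E
```

```text
handle 564 [ 0.5688 -0.276   0.1319] (568.0394897460938, -275.7618103027344) 11.874490737915039 ((568.238037109375, -275.8643493652344), (23.145782470703125, 22.557470321655273), 86.8714370727539)
collar 412 [ 0.5765 -0.2816  0.0699] (568.1395263671875, -275.6557312011719) 18.758333206176758 ((571.7540893554688, -277.0906066894531), (37.17678451538086, 29.394914627075195), 69.23435974121094)
stand 2876 [ 0.5722 -0.2748  0.064 ] (566.761962890625, -273.2082214355469) 48.75318145751953 ((566.1979370117188, -273.1236267089844), (70.10841369628906, 70.60609436035156), 57.09614944458008)
yellow [119.8319 206.9115] 226 [ 0.5892 -0.0861  0.02  ]
yellow [134.2053 241.0947] 190 [ 0.5403 -0.077   0.02  ]
```

>>> jog_arm(plan=[[[0,-0.008,0],[0,0,0],-1],[[0,-0.008,-0.05],[0,0,0],-1],[[0,-0.008,-0.1],[0,0,0],-1],[[0,-0.008,-0.15],[0,0,0],-1],[[0,-0.008,-0.2],[0,0,0],-1],[[0,-0.008,-0.25],[0,0,0],-1],[[0,-0.008,-0.29],[0,0,0],-1],[[0,-0.008,-0.31],[0,0,0],-1],[[0,-0.008,-0.316],[0,0,0],-1],[[0,-0.008,-0.316],[0,0,0],-1],[[0,-0.008,-0.316],[0,0,0],1],[[0,-0.008,-0.316],[0,0,0],1],[[0,-0.008,-0.316],[0,0,0],1],[[0,-0.008,-0.316],[0,0,0],1],[[0,-0.008,-0.316],[0,0,0],1],[[0,-0.008,-0.316],[0,0,0],1],[[0,-0.008,-0.316],[0,0,0],1],[[0,-0.008,-0.316],[0,0,0],1]], newtons=50)

```text
time_s: 3.88
ee_pos: [0.569, -0.2762, 0.0841]
tool_rot: [180.0, -0.1, -25.2]
wrist_force: [-0.6, 0.6, 4.7]
width: 0.0231
grip_force: 48.9
```

>>> jog_arm(plan=[[[0,0,0.02],[0,0,0],1],[[0,0,0.05],[0,0,0],1],[[0,0,0.09],[0,0,0],1],[[0,0,0.13],[0,0,0],1],[[0,0,0.17],[0,0,0],1],[[0,0,0.19],[0,0,0],1],[[0,0,0.2],[0,0,0],1],[[0,0,0.2],[0,0,0],1],[[0,0,0.2],[0,0,0],1]])

```text
time_s: 4.63
ee_pos: [0.5679, -0.2757, 0.1823]
tool_rot: [-180.0, 0.1, -25.2]
wrist_force: [-0.0, -0.1, -1.2]
width: 0.023
grip_force: 48.9
```

```bash
python3 - <<'E'
from h import *
np.set_printoptions(precision=4,suppress=True)
s=readout.sense(); print(s["ee_pos"],s["tool_rot"],s["width"],s["wrist_force"])
c=snap("side"); i=c["image"][150:384,200:456]; cv2.imwrite("pics/s2.png",cv2.resize(i[...,::-1],None,fx=2.5,fy=2.5))
E
```

```text
[ 0.5679 -0.2757  0.1823] [-179.9885    0.1072  -25.2211] 0.023047781013477125 [-0.0125 -0.0511 -1.2212]
```

View pics/s2.png

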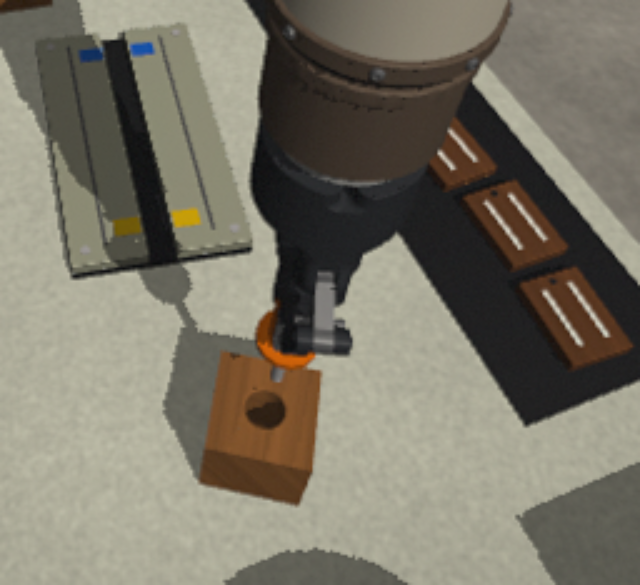

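The side view shows the stylus held upright with its collar in the gripper at about crop (287,340), its tip clear at (277,378), and the empty hole at (265,408).

```bash
python3 - <<'E'
from h import *
np.set_printoptions(precision=4,suppress=True)
c=snap("side")
g=cv2.cvtColor(c["image"],cv2.COLOR_RGB2HSV)[...,2]
m=(g<70).astype(np.uint8); k=np.zeros_like(m); k[305:323,294:318]=1
n,l,s,ce=cv2.connectedComponentsWithStats(m*k); i=1+np.argmax(s[1:,4]); print("hole",ce[i],s[i])
pts=np.argwhere(l==i)[:,::-1].astype(np.float32); e=cv2.fitEllipse(cv2.convexHull(pts)); print(e,"hole",ray(c,*e[0],.064))
x0,y0,w,h,_=s[i]
for a,b in((x0,ce[i][1]),(x0+w,ce[i][1]),(ce[i][0],y0),(ce[i][0],y0+h)): print(ray(c,a-.5,b-.5,.064))
print(g[296:306,304:318])
for zt in(.112,.116): print("tip",ray(c,277/2.5+200-.5,378/2.5+150-.5,zt))
E
```

```text
hole [306.7917 315.1833] [299 309  15  12 120]
((306.58111572265625, 314.47943115234375), (11.640753746032715, 14.722477912902832), 75.38711547851562) hole [ 0.5676 -0.2774  0.064 ]
[ 0.5548 -0.2731  0.064 ]
[ 0.5783 -0.2817  0.064 ]
[ 0.5717 -0.2678  0.064 ]
[ 0.5627 -0.2865  0.064 ]
[[136 134 132 134 106  92 114 123 127 151 162 191 194 191]
 [136 133 131 135  87  63  91 121 124 130 135 137 140 142]
 [135 133 133 133  84  69  93 108 118 115 122 120 127 130]
 [136 132 133 117  66  74 100 111 119 122 124 129 130 133]
 [133 131 132 121  71  82 103 115 117 125 124 129 130 132]
 [135 130 132 135  89  90 107 122 120 125 124 132 130 132]
 [134 130 131 133 111 103 111 139 127 125 124 132 131 131]
 [133 129 131 132 133 109 110 121 125 124 126 132 129 132]
 [135 134 133 133 129 125 126 126 124 124 127 131 130 133]
 [137 136 132 131 130 124 125 125 125 125 127 131 129 130]]
tip [ 0.5685 -0.2761  0.112 ]
tip [ 0.5672 -0.2776  0.116 ]
```

>>> jog_arm(plan=[[[0,0.02,0],[0,0,0],1],[[0,0.06,0],[0,0,0],1],[[0,0.11,0],[0,0,0],1],[[0,0.17,0],[0,0,0],1],[[0,0.23,0],[0,0,0],1],[[0,0.29,0],[0,0,0],1],[[-0.004,0.34,0],[0,0,0],1],[[-0.004,0.37,-0.03],[0,0,0],1],[[-0.004,0.386,-0.07],[0,0,0],1],[[-0.004,0.386,-0.1],[0,0,0],1],[[-0.004,0.386,-0.12],[0,0,0],1],[[-0.004,0.386,-0.12],[0,0,0],1],[[-0.004,0.386,-0.12],[0,0,0],1]])

```text
time_s: 5.82
ee_pos: [0.5664, -0.083, 0.1228]
tool_rot: [179.9, 0.1, -25.2]
wrist_force: [-0.6, 0.6, -0.3]
width: 0.023
grip_force: 49.0
```

```bash
python3 - <<'E'
from h import *
np.set_printoptions(precision=4,suppress=True)
s=readout.sense(); print(s["ee_pos"],s["tool_rot"],s["width"],s["wrist_force"])
c=snap("side"); i=c["image"][140:290,190:350]; cv2.imwrite("pics/s3.png",cv2.resize(i[...,::-1],None,fx=4,fy=4))
for p in((0.566,-.083,.052),(.566,-.083,.008)):
    q=np.array(c["R"])@p+c["t"]; print((q[0]/q[2]*c["f"]+c["cx"]-190)*4,(q[1]/q[2]*c["f"]+c["cy"]-140)*4)
E
```

```text
[ 0.5664 -0.083   0.1228] [179.9411   0.0578 -25.1891] 0.022950432497831335 [-0.637   0.6046 -0.2843]
291.5016374448712 356.41721253064134
288.885951565519 405.88443794315606
```

View pics/s3.png

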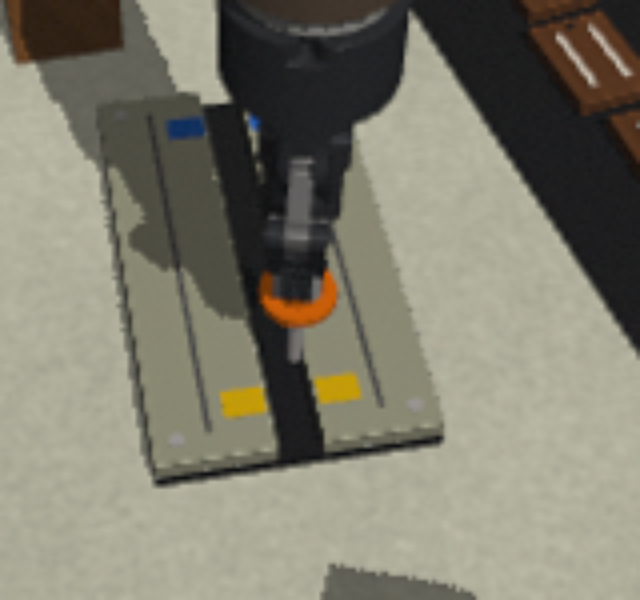

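The tip is at about crop (295,360), just above the channel and between the yellow marks at (245,402) and (336,388), within 1–2 mm of where I predicted. Lowering.

>>> jog_arm(plan=[[[-0.001,0,-0.01],[0,0,0],1],[[-0.002,0,-0.02],[0,0,0],1],[[-0.002,0,-0.03],[0,0,0],1],[[-0.002,0,-0.04],[0,0,0],1],[[-0.002,0,-0.05],[0,0,0],1],[[-0.002,0,-0.06],[0,0,0],1],[[-0.002,0,-0.07],[0,0,0],1],[[-0.002,0,-0.08],[0,0,0],1],[[-0.002,0,-0.084],[0,0,0],1],[[-0.002,0,-0.084],[0,0,0],1],[[-0.002,0,-0.084],[0,0,0],1],[[-0.002,0,-0.084],[0,0,0],1],[[-0.002,0,-0.084],[0,0,0],1]])

```text
time_s: 6.95
ee_pos: [0.5658, -0.0829, 0.0817]
tool_rot: [-180.0, -0.0, -25.2]
wrist_force: [0.3, -0.5, -1.3]
width: 0.0229
grip_force: 49.0
```

```bash
python3 - <<'E'
from h import *
s=readout.sense(); print(s["ee_pos"],s["tool_rot"],s["width"],s["wrist_force"])
c=snap("side"); i=c["image"][140:290,190:350]; cv2.imwrite("pics/s4.png",cv2.resize(i[...,::-1],None,fx=4,fy=4))
E
```

```text
[ 0.56582217 -0.08293329  0.08166318] [-1.79978857e+02 -3.91717079e-02 -2.51926764e+01] 0.022873251362860645 [ 0.26658316 -0.52052679 -1.25234574]
```

View pics/s4.png

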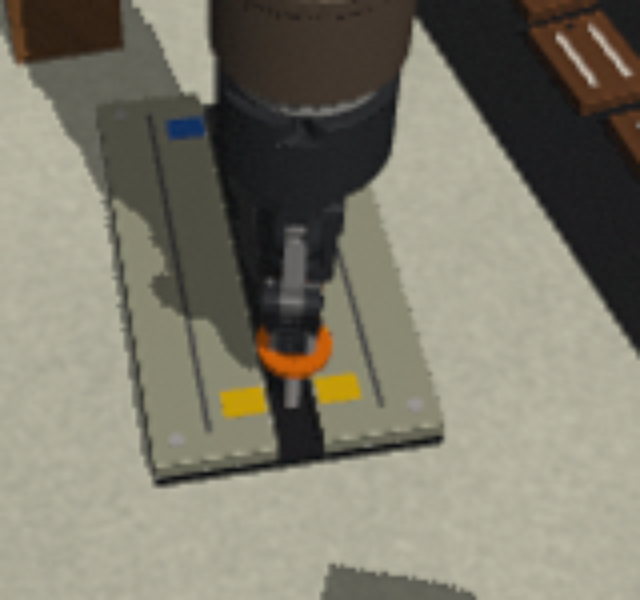

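The tip is in the channel between the yellow marks at crop (292,402), centred and with no contact force. Starting the stroke.

>>> jog_arm(plan=[[[0.001,0.005,0],[0,0,0],1],[[0.002,0.01,0],[0,0,0],1],[[0.003,0.015,0],[0,0,0],1],[[0.0035,0.02,0],[0,0,0],1],[[0.0045,0.025,0],[0,0,0],1],[[0.0055,0.03,0],[0,0,0],1],[[0.006,0.035,0],[0,0,0],1],[[0.007,0.04,0],[0,0,0],1],[[0.008,0.045,0],[0,0,0],1],[[0.009,0.05,0],[0,0,0],1],[[0.01,0.055,0],[0,0,0],1],[[0.0105,0.06,0],[0,0,0],1],[[0.0115,0.065,0],[0,0,0],1],[[0.0125,0.07,0],[0,0,0],1],[[0.0135,0.075,0],[0,0,0],1],[[0.014,0.08,0],[0,0,0],1],[[0.015,0.085,0],[0,0,0],1],[[0.016,0.09,0],[0,0,0],1],[[0.017,0.095,0],[0,0,0],1],[[0.018,0.1,0],[0,0,0],1]])

```text
time_s: 8.67
ee_pos: [0.5746, -0.0327, 0.0813]
tool_rot: [-180.0, -0.0, -25.2]
wrist_force: [0.1, -1.0, -1.1]
width: 0.0229
grip_force: 49.0
```

>>> jog_arm(plan=[[[0.001,0.005,0],[0,0,0],1],[[0.002,0.01,0],[0,0,0],1],[[0.003,0.015,0],[0,0,0],1],[[0.0035,0.02,0],[0,0,0],1],[[0.0045,0.025,0],[0,0,0],1],[[0.0055,0.03,0],[0,0,0],1],[[0.006,0.035,0],[0,0,0],1],[[0.007,0.04,0],[0,0,0],1],[[0.008,0.045,0],[0,0,0],1],[[0.009,0.05,0],[0,0,0],1],[[0.01,0.055,0],[0,0,0],1],[[0.0105,0.06,0],[0,0,0],1],[[0.0115,0.065,0],[0,0,0],1],[[0.0125,0.07,0],[0,0,0],1],[[0.0135,0.075,0],[0,0,0],1],[[0.014,0.08,0],[0,0,0],1],[[0.015,0.085,0],[0,0,0],1],[[0.016,0.09,0],[0,0,0],1],[[0.017,0.095,0],[0,0,0],1],[[0.018,0.1,0],[0,0,0],1]])

```text
time_s: 10.33
ee_pos: [0.5836, 0.0173, 0.0813]
tool_rot: [180.0, 0.0, -25.2]
wrist_force: [-1.4, 0.3, -1.2]
width: 0.0227
grip_force: 49.0
```

>>> jog_arm(plan=[[[0.001,0.005,0],[0,0,0],1],[[0.002,0.01,0],[0,0,0],1],[[0.003,0.015,0],[0,0,0],1],[[0.0035,0.02,0],[0,0,0],1],[[0.0045,0.025,0],[0,0,0],1],[[0.0055,0.03,0],[0,0,0],1],[[0.006,0.035,0],[0,0,0],1],[[0.007,0.04,0],[0,0,0],1],[[0.008,0.045,0],[0,0,0],1],[[0.009,0.05,0],[0,0,0],1],[[0.01,0.055,0],[0,0,0],1],[[0.0105,0.06,0],[0,0,0],1],[[0.0115,0.065,0],[0,0,0],1],[[0.0125,0.07,0],[0,0,0],1],[[0.0135,0.075,0],[0,0,0],1],[[0.014,0.08,0],[0,0,0],1],[[0.015,0.085,0],[0,0,0],1],[[0.016,0.09,0],[0,0,0],1],[[0.017,0.095,0],[0,0,0],1],[[0.018,0.1,0],[0,0,0],1]])

```text
time_s: 12.0
ee_pos: [0.5926, 0.0673, 0.0813]
tool_rot: [180.0, 0.0, -25.2]
wrist_force: [0.4, 0.2, -1.4]
width: 0.0229
grip_force: 49.0
```

>>> jog_arm(plan=[[[0.001,0.005,0],[0,0,0],1],[[0.002,0.01,0],[0,0,0],1],[[0.003,0.015,0],[0,0,0],1],[[0.0035,0.02,0],[0,0,0],1],[[0.0045,0.025,0],[0,0,0],1],[[0.0055,0.03,0],[0,0,0],1],[[0.006,0.035,0],[0,0,0],1],[[0.007,0.04,0],[0,0,0],1],[[0.008,0.045,0],[0,0,0],1],[[0.009,0.05,0],[0,0,0],1],[[0.01,0.055,0],[0,0,0],1],[[0.0105,0.06,0],[0,0,0],1],[[0.0115,0.065,0],[0,0,0],1],[[0.0125,0.07,0],[0,0,0],1],[[0.0135,0.075,0],[0,0,0],1],[[0.014,0.08,0],[0,0,0],1],[[0.015,0.085,0],[0,0,0],1],[[0.016,0.09,0],[0,0,0],1],[[0.017,0.093,0],[0,0,0],1],[[0.017,0.093,0],[0,0,0],1]])

```text
time_s: 13.67
ee_pos: [0.6012, 0.1139, 0.0813]
tool_rot: [-180.0, -0.0, -25.2]
wrist_force: [0.3, -0.5, -0.7]
width: 0.023
grip_force: 49.0
```

```bash
python3 - <<'E'
from h import *
s=readout.sense(); print(s["ee_pos"],s["tool_rot"],s["width"],s["wrist_force"])
c=snap("side"); i=c["image"][100:250,190:350]; cv2.imwrite("pics/s5.png",cv2.resize(i[...,::-1],None,fx=4,fy=4))
E
```

```text
[0.60121008 0.11387172 0.08132409] [-1.79992623e+02 -9.05573992e-03 -2.51776574e+01] 0.02301498350368686 [ 0.28703485 -0.46762537 -0.69530167]
```

View pics/s5.png

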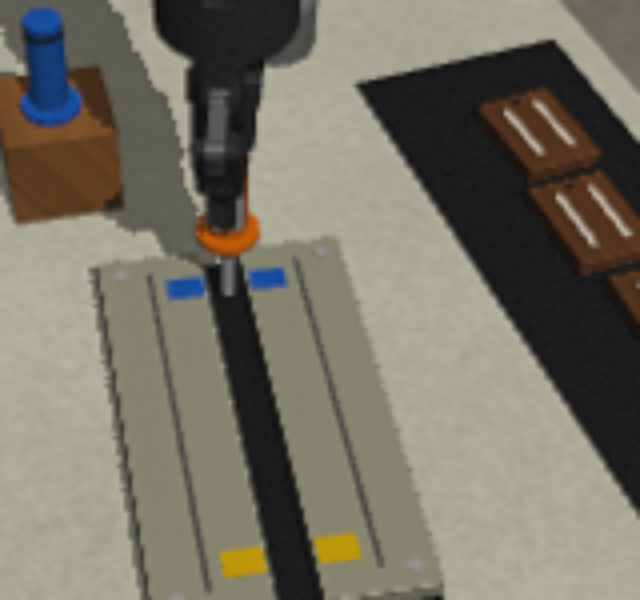

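The shank is between the blue marks at crop (230,285), in the channel. Lifting straight out and returning above the stand.

>>> jog_arm(plan=[[[0,0,0],[0,0,0],1],[[0,0,0.01],[0,0,0],1],[[0,0,0.03],[0,0,0],1],[[0,0,0.06],[0,0,0],1],[[0,0,0.1],[0,0,0],1],[[0,0,0.15],[0,0,0],1],[[0,0,0.19],[0,0,0],1],[[0,0,0.21],[0,0,0],1],[[0,-0.02,0.22],[0,0,0],1],[[-0.01,-0.06,0.22],[0,0,0],1],[[-0.01,-0.11,0.22],[0,0,0],1],[[-0.02,-0.17,0.22],[0,0,0],1],[[-0.02,-0.23,0.22],[0,0,0],1],[[-0.03,-0.29,0.22],[0,0,0],1],[[-0.03,-0.35,0.22],[0,0,0],1],[[-0.04,-0.4,0.22],[0,0,0],1],[[-0.04,-0.44,0.22],[0,0,0],1],[[-0.04,-0.46,0.22],[0,0,0],1],[[-0.04,-0.46,0.22],[0,0,0],1]])

```text
time_s: 15.3
ee_pos: [0.5802, -0.1187, 0.1905]
tool_rot: [180.0, 0.1, -25.4]
wrist_force: [-0.1, 0.8, -1.7]
width: 0.0231
grip_force: 49.1
```

>>> jog_arm(plan=[[[-0.002,-0.02,0],[0,0,0],1],[[-0.005,-0.06,0],[0,0,0],1],[[-0.01,-0.11,0],[0,0,0],1],[[-0.015,-0.16,0],[0,0,0],1],[[-0.018,-0.21,0],[0,0,0],1],[[-0.022,-0.26,0],[0,0,0],1],[[-0.025,-0.3,0],[0,0,0],1],[[-0.025,-0.319,0],[0,0,0],1],[[-0.025,-0.319,-0.03],[0,0,0],1],[[-0.025,-0.319,-0.06],[0,0,0],1],[[-0.025,-0.319,-0.06],[0,0,0],1],[[-0.025,-0.319,-0.06],[0,0,0],1],[[-0.025,-0.319,-0.06],[0,0,0],1]])

```text
time_s: 16.38
ee_pos: [0.5693, -0.2756, 0.1621]
tool_rot: [180.0, -0.1, -25.1]
wrist_force: [-0.0, 0.3, -0.8]
width: 0.023
grip_force: 49.1
```

```bash
python3 - <<'E'
from h import *
s=readout.sense(); print(s["ee_pos"],s["tool_rot"],s["width"],s["wrist_force"])
c=snap("side"); i=c["image"][240:384,240:400]; cv2.imwrite("pics/s6.png",cv2.resize(i[...,::-1],None,fx=4,fy=4))
for p in((.567,-.276,.092),(.567,-.276,.064)):
    q=np.array(c["R"])@p+c["t"]; print((q[0]/q[2]*c["f"]+c["cx"]-240)*4,(q[1]/q[2]*c["f"]+c["cy"]-240)*4)
E
```

```text
[ 0.5692898  -0.27555791  0.16210429] [ 1.79986369e+02 -6.45247358e-02 -2.51145365e+01] 0.023012516527328525 [-0.00758527  0.26032524 -0.75242932]
271.5911108731218 266.0762892697794
263.51817105764826 295.34891224161765
```

View pics/s6.png

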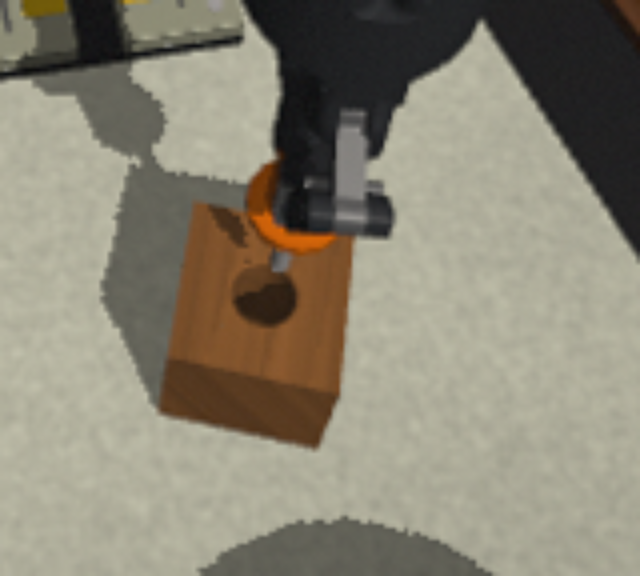

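The tip at crop (281,270) is above the hole at (266,295). Straight down it would land near (273,299), about 3 mm off centre, so I'm correcting x by −2.5 mm and y by +1.5 mm and lowering.

>>> jog_arm(plan=[[[-0.003,0.002,0],[0,0,0],1],[[-0.005,0.003,0],[0,0,0],1],[[-0.005,0.003,-0.02],[0,0,0],1],[[-0.005,0.003,-0.035],[0,0,0],1],[[-0.005,0.003,-0.05],[0,0,0],1],[[-0.005,0.003,-0.065],[0,0,0],1],[[-0.005,0.003,-0.08],[0,0,0],1],[[-0.005,0.003,-0.095],[0,0,0],1],[[-0.005,0.003,-0.11],[0,0,0],1],[[-0.005,0.003,-0.12],[0,0,0],1],[[-0.005,0.003,-0.13],[0,0,0],1],[[-0.005,0.003,-0.14],[0,0,0],1],[[-0.005,0.003,-0.147],[0,0,0],1],[[-0.005,0.003,-0.151],[0,0,0],1],[[-0.005,0.003,-0.154],[0,0,0],1],[[-0.005,0.003,-0.156],[0,0,0],1],[[-0.005,0.003,-0.156],[0,0,0],1],[[-0.005,0.003,-0.156],[0,0,0],1]])

```text
time_s: 17.93
ee_pos: [0.5662, -0.2745, 0.0841]
tool_rot: [180.0, -0.0, -25.2]
wrist_force: [-1.4, 1.0, 3.1]
width: 0.0225
grip_force: 49.3
```

>>> jog_arm(plan=[[[0,0,0],[0,0,0],0.5],[[0,0,0],[0,0,0],0.2],[[0,0,0],[0,0,0],-0.2],[[0,0,0],[0,0,0],-0.6],[[0,0,0],[0,0,0],-1],[[0,0,0],[0,0,0],-1],[[0,0,0],[0,0,0],-1],[[0,0,0],[0,0,0],-1],[[0,0,0.02],[0,0,0],-1],[[0,0,0.05],[0,0,0],-1],[[0,0,0.1],[0,0,0],-1],[[0,0,0.15],[0,0,0],-1],[[0,0,0.2],[0,0,0],-1],[[0,0,0.25],[0,0,0],-1],[[0,0,0.3],[0,0,0],-1],[[0,0,0.32],[0,0,0],-1],[[0,0,0.32],[0,0,0],-1],[[0,0,0.32],[0,0,0],-1]])

```text
time_s: 19.43
ee_pos: [0.5658, -0.2742, 0.2431]
tool_rot: [-180.0, 0.0, -25.2]
wrist_force: [0.0, 0.2, -1.6]
width: 0.0852
grip_force: 0.0
```

```bash
python3 - <<'E'
from h import *
np.set_printoptions(precision=4,suppress=True)
c=snap("wrist"); R=np.array(c["R"]); save(c,"w7")
v,u=np.mgrid[110:225,200:320]; d=c["depth"][v,u]
P=(np.stack([(u-c["cx"])/c["f"]*d,(v-c["cy"])/c["f"]*d,d],-1)-np.array(c["t"])).reshape(-1,3)@R
for n,lo,hi in(("handle",.127,.138),("collar",.067,.074),("stand",.058,.0665)):
    q=P[(P[:,2]>lo)&(P[:,2]<hi)]; (ctr,r)=cv2.minEnclosingCircle((q[:,:2]*1000).astype(np.float32))
    print(n,len(q),np.median(q,0),ctr,r,cv2.minAreaRect((q[:,:2]*1000).astype(np.float32))[0])
print(readout.sense()["wrist_force"])
E
```

```text
handle 562 [ 0.5662 -0.2745  0.1319] (565.7882690429688, -274.3985290527344) 11.99815559387207 (565.7290649414062, -274.3023376464844)
collar 401 [ 0.574  -0.2804  0.07  ] (565.6944580078125, -274.11773681640625) 18.75566291809082 (568.7273559570312, -275.87860107421875)
stand 2865 [ 0.574  -0.2772  0.064 ] (566.452392578125, -273.787841796875) 48.81113815307617 (566.3115234375, -273.30828857421875)
[-0.1342  0.6953 -0.0387]
```

View pics/w7.png

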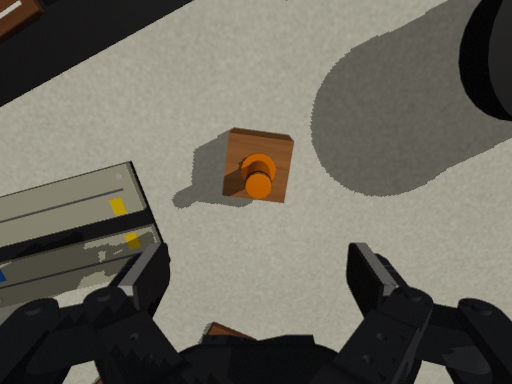

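The stylus is upright in its stand (handle top at (258,185), collar top 70 mm above the table), within 1 mm of centre. The gripper is clear of it.

```bash
python3 -c "
from station import env
print(env.sign_off())"
```

```text
the job is handed in; nothing more can be done
None
```

I guided the orange stylus down the joint from the yellow marks to the blue marks in four back-to-back moves at about 3 cm/s. It is back upright in its stand on its collar, released, and the job is handed in; sign-off gave no verdict.

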